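# Lay the ruler along the book to measure it

## Robot

A 6-joint arm with a two-finger parallel gripper is mounted at the origin on a cart in front of the work surface, level with it; the furniture and walls round the work are solid. World frame = base frame: x ahead of the robot, y to its left, z up, the work surface at z = 0. Lengths are in m, angles in degrees, forces in N, time in s.
With the tool pointing down it reaches from about 0.3 to 0.85 m from the base axis. Payload 5.4 kg.
Tool frame: the origin (TCP) lies at the very end of the fingers, on their centre line; the grasp point (between the pads) lies 19 mm behind it (ctrl.grip_depth is the distance from the TCP to the grasp point, in m); z points along the fingers, y is the line along which they close (so a half turn about z gives the same grasp; the last joint's range is limited). The gripper opens to 85 mm and grips with 20 to 120 N. Pads are 22 mm wide; open, the fingers measure 114 mm over their backs; the gripper's body (76 mm by 85 mm) begins 54 mm behind the grasp point. The pads swing forward as they close: fully open they stand 13 mm farther back than shut.
Start: joints at [65.197, 9.076, 91.501, -0, 79.423, -12.038], TCP at [0.127, 0.561, 0.231] pointing down, gripper open.
Joint ranges: [-166.64, 166.64], [-54.1, 131.32], [10.49, 154.53], [-73.88, 253.88], [9.74, 151.15], [-171.62, 171.62]. Speed limits (degrees/s): [147.25, 147.25, 180, 180, 180, 180].

## Interface

Orientations are given as [roll, pitch, yaw] about the fixed x, y, z axes, in that order (R = Rz(yaw) Ry(pitch) Rx(roll)).
In Python, from cell import ctrl gives the robot as it stands.
- The arm moves only by the tool move_arm, never from a script. Its arguments are lists of equal length, an entry for each row: "dr": the turn, a rotation vector about the tool's x, y, z in rad, a list of three; "dp": the shift along the tool's x, y, z in mm, a list of three; "hand": the finger opening in mm, from 0 to 85.4. In form: {"dr": [[ax, ay, az], ...], "dp": [[dx, dy, dz], ...], "hand": [hand, ...]}. A call has 1 to 12 rows; each row is the pose to reach, as a shift and turn from the pose commanded when the call began, along the tool's axes at that moment; what a row does not reach only later rows make up. A row lasts 1/8 s, in which the tool goes at most 62.5 mm and 10.7 degrees, less where a joint would pass 70% of its speed; a pose out of reach is approached as far as the arm can. A call with a gripper value outside its range is refused whole. The fingers move at their own pace and stop on an object; "grip_force" is the grip in N (left out, the last holds). Time passes only in rows, so rows that repeat a pose let the fingers close. It gives the time, the measured TCP pose, the force, the opening and the grip force at its end, in the units of the state.
- ctrl.read_state(): the state, without advancing time (a new reading comes with each control period).
- ctrl.capture(name): name is "scene" or "top" or "wrist"; returns the picture (400x640x3 uint8, red, green, blue); there is no depth.
- ctrl.calibration(name): a dict with "mtx" (3x3 intrinsics, pixels), "world_to_cam" (4x4, takes a point from world to camera coordinates); the wrist camera has in their place "tool_from_camera" (4x4, takes a point from camera to tool coordinates, whose origin is the TCP and whose axes are the flange's). Camera axes: x right, y down, z forward; pixel columns grow to the right and rows downward; lengths in m; the calibration is good to about 2 mm. A picture is of the moment at which its call begins: read the wrist's pose just before it. calibration takes no time and is no camera call.
- ctrl.hand_in(): hands the job in; it is judged then, once.
The state is a dict: "t": time; "joints": joint angles; "qd": joint speeds; "joint_torque": joint torques, N m; "position": TCP position; "tcp_rot": TCP orientation; "contact_force": force on the tool from outside, world axes, zero at the start; "ft_torque": the same for the moment, N m; "gripper_width": opening from 0.0 (shut) to 1.0 (fully open); "grip_force": force on a finger pad.
Only numpy, scipy, OpenCV 4.12 (cv2) and the standard library are available. Lean on these libraries where they do the work, as an engineer would, in place of code of your own. Each camera call takes 0.05 s, during which the arm holds its last target. There are 200 camera calls.

## Task

Set the aluminium ruler up to measure the green book: lay it flat on the desk with its marked edge flush against the long side of the book that faces you, the red zero end at the left and level with the book's left corner. Leave the book lying where it is (a slight nudge does no harm), leave the other things alone, and let go of the ruler.

Things in the scene. Friction and masses are not known exactly. Their poses are not given: they have to be found in the camera images.
- ruler: Flat aluminium ruler, 200 mm long, 44 mm wide, 4 mm thick, 130 g, lying flat. Origin: centre of its underside. Its length runs along its y axis, the red-banded zero end at +y; the edge with the black marks is at x = +22 mm. A black grip bar stands on top, its centre at x = -4 mm, y = 0, 14 mm wide in x, 40 mm long in y, its top 26 mm above the underside (grip it by its ends or by its sides).
- ruler_zero (a point): Corner of the ruler where the marked edge meets the zero end (x = +22, y = +100 mm in the ruler's frame, 2 mm above its underside); axes as the ruler's.
- ruler_150 (a point): Point on the ruler's marked edge 150 mm from the zero end (x = +22, y = -50 mm, 2 mm above the underside); axes as the ruler's.
- book: Closed green leather book lying flat on the desk, 120 mm (x) by 170 mm (y) by 24 mm thick, 400 g, loose. Origin: centre of its underside. Its long side facing the robot is at x = -60 mm, its left end (seen from the robot) at y = +85 mm. Its yaw is within 0.3 rad of square to the robot.
- book_corner (a point): The book's near left corner, at desk height (x = -60, y = +85 mm in the book's frame); axes as the book's.
- candle: Bystander: candle in a black glass tumbler, 66 mm in diameter, 75 mm tall. Origin: centre of its underside, z up.
- dish: Bystander: round green stone dish, 98 mm in diameter, 30 mm tall. Origin: centre of its underside, z up.
- stamp: Bystander: wooden rubber stamp standing upright, 30 x 46 mm, 78 mm tall. Origin: centre of its underside, z up.

How it is judged:
By the outcome, as a careful person would: the job done as asked, in the order asked, and still so for the second after the job is handed in, with the robot touching nothing.
It also fails if it takes over 38 s, if anything falls off the work surface, if the arm or the gripper's body presses on something with over 40 N, if the wrist force passes 120 N, or if a joint passes its speed limit or range.

## Working session

There is one attempt and no reset: what is moved stays moved. The work goes in short steps, Python scripts to look and compute and a tool call to move; the robot and the scene stay as the last step left them, time stands still between calls to the robot, and variables do not carry over. Pictures are saved under pics/ and viewed, at most 11 in all, crops included, and the job is handed in when it is done.

Besides the shell and the picture viewer there is one more tool, called after "Request:" as name(argument=value, ...) on one line, values as JSON. move_arm: Moves the arm, as the interface text tells. Its arguments: {"type":"object","properties":{"dr":{"type":"array"},"dp":{"type":"array"},"hand":{"type":"array"},"grip_force":{"type":"number"}},"required":["dr","dp","hand"]}

```bash
mkdir -p pics; ls; python3 - <<'E'
from cell import ctrl
import cv2, numpy as np
s=ctrl.read_state(); print({k:np.round(v,3).tolist() for k,v in s.items()})
a=ctrl.capture("top"); b=ctrl.capture("scene")
cv2.imwrite("pics/top0.png",a[:,:,::-1]); cv2.imwrite("pics/scene0.png",b[:,:,::-1])
for n in("top","scene","wrist"): print(n,ctrl.calibration(n))
E
```

```text
pics
{'t': 0.0, 'joints': [65.197, 9.112, 91.573, -0.0, 79.422, -12.036], 'qd': [-0.007, -0.068, -0.073, -0.038, 0.043, -0.023], 'joint_torque': [-0.002, -39.602, -33.143, -0.0, 0.009, -0.0], 'position': [0.127, 0.56, 0.23], 'tcp_rot': [-179.895, -0.022, 167.234], 'contact_force': [0.572, 0.021, -0.126], 'ft_torque': [0.008, -0.002, 0.028], 'grip_force': 0.0, 'gripper_width': 0.999}
top {'mtx': array([[436.9303412 ,   0.        , 318.12482339],
       [  0.        , 436.9303412 , 204.95817559],
       [  0.        ,   0.        ,   1.        ]]), 'world_to_cam': array([[-1.90430186e-02, -9.99818508e-01, -5.61229382e-04,
         4.14259629e-02],
       [-9.94943916e-01,  1.90055318e-02, -9.86174095e-02,
         5.64342792e-01],
       [ 9.86101777e-02, -1.31958140e-03, -9.95125264e-01,
         1.28371229e+00],
       [ 0.00000000e+00,  0.00000000e+00,  0.00000000e+00,
         1.00000000e+00]])}
scene {'mtx': array([[423.37022889,   0.        , 314.24332715],
       [  0.        , 423.37022889, 196.04218261],
       [  0.        ,   0.        ,   1.        ]]), 'world_to_cam': array([[ 0.81928313, -0.5733783 ,  0.00353389, -0.45853107],
       [-0.32281716, -0.46633986, -0.82359955,  0.23227596],
       [ 0.4738821 ,  0.67362041, -0.56716073,  1.03269158],
       [ 0.        ,  0.        ,  0.        ,  1.        ]])}
wrist {'mtx': array([[298.95367189,   0.        , 318.43399601],
       [  0.        , 298.95367189, 201.16357335],
       [  0.        ,   0.        ,   1.        ]]), 'tool_from_camera': array([[ 6.57310176e-04, -9.45443767e-01, -3.25784671e-01,
         8.25709647e-02],
       [ 9.99999524e-01,  3.86455288e-04,  8.96107601e-04,
         1.62834937e-03],
       [-7.21318137e-04, -3.25785105e-01,  9.45443571e-01,
        -1.42748118e-01],
       [ 0.00000000e+00,  0.00000000e+00,  0.00000000e+00,
         1.00000000e+00]])}
```

View pics/top0.png

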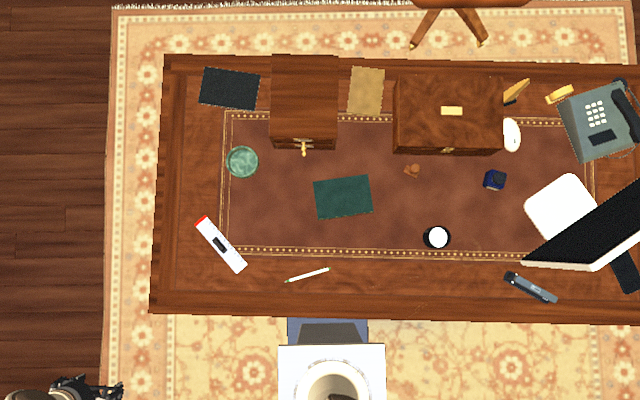

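View pics/scene0.png

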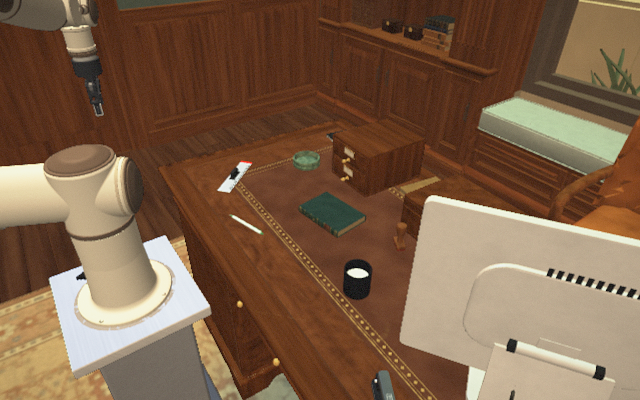

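The top view shows the ruler with its red end at about (200,219) and other end at (243,270). The book's corners are near (313,182), (370,175), (373,212) and (319,219). A pen lies at (307,274) and the candle at (437,237). The path between ruler and book is clear.

```bash
cat > h.py <<'E'
from cell import ctrl
import cv2, numpy as np
from scipy.spatial.transform import Rotation as R
def cam(n,st=None):
    c=ctrl.calibration(n)
    if n!="wrist":
        T=np.linalg.inv(c["world_to_cam"])
    else:
        W=np.eye(4);W[:3,:3]=R.from_euler("xyz",st["tcp_rot"],degrees=True).as_matrix();W[:3,3]=st["position"]
        T=W@c["tool_from_camera"]
    return c["mtx"],T
def cast(px,z,K,T):
    px=np.atleast_2d(np.asarray(px,float)); d=np.c_[px,np.ones(len(px))]@np.linalg.inv(K).T@T[:3,:3].T
    o=T[:3,3]; return o+d*((z-o[2])/d[:,2])[:,None]
def big(mask):
    cs,_=cv2.findContours(mask.astype(np.uint8),cv2.RETR_EXTERNAL,cv2.CHAIN_APPROX_NONE)
    return max(cs,key=cv2.contourArea).reshape(-1,2)
def rect(px,z,K,T):
    p=cast(px,z,K,T)[:,:2]; r=cv2.minAreaRect((p*1000).astype(np.float32)); return r,cv2.boxPoints(r)
E
python3 - <<'E'
from h import *
a=cv2.cvtColor(cv2.imread("pics/top0.png"),cv2.COLOR_BGR2HSV)
K,T=cam("top"); H,S,V=[a[:,:,i].astype(int) for i in range(3)]
yy,xx=np.mgrid[:400,:640]
roi=(xx>185)&(xx<255)&(yy>205)&(yy<285)
red=roi&((H<6)|(H>174))&(S>190)&(V>150); wh=roi&(S<60)&(V>150)
bk=(xx>290)&(xx<390)&(yy>165)&(yy<230)&(H>70)&(H<100)&(S>60)
dark=roi&(V<60)
m=wh|red
print(red.sum(),wh.sum(),bk.sum(),dark.sum())
print("ruler",rect(big(m),.004,K,T)); print("red",cast(np.argwhere(red)[:,::-1].mean(0),.004,K,T))
print("bar",cast(np.argwhere(dark)[:,::-1].mean(0),.022,K,T))
print("book",rect(big(bk),.024,K,T))
E
```

```text
37 876 2036 35
ruler (((454.50836181640625, 329.424072265625), (201.93240356445312, 46.592472076416016), 40.3056640625), array([[362.4416 , 281.87836],
       [392.58063, 246.34674],
       [546.57513, 376.9698 ],
       [516.4361 , 412.5014 ]], dtype=float32))
red [[0.52825049 0.39267342 0.004     ]]
bar [[0.45372369 0.32735605 0.022     ]]
book (((589.480712890625, -43.45226287841797), (114.12550354003906, 165.79440307617188), 7.117173194885254), array([[ 522.5868  ,   31.736195],
       [ 543.12854 , -132.78075 ],
       [ 656.37463 , -118.64072 ],
       [ 635.8329  ,   45.87622 ]], dtype=float32))
```

Request:
move_arm(dr=[[0, 0, 0.1], [0, 0, 0.2], [0, 0, 0.3], [0, 0, 0.4], [0, 0, 0.5], [0, 0, 0.644], [0, 0, 0.644], [0, 0, 0.644], [0, 0, 0.644], [0, 0, 0.644]], dp=[[-45, -19, 10], [-95, -39, 20], [-145, -59, 35], [-195, -80, 50], [-245, -100, 65], [-295, -120, 80], [-340, -140, 90], [-367, -150, 90], [-367, -150, 90], [-367, -150, 90]], hand=[80, 75, 70, 65, 65, 65, 65, 65, 65, 65])

```text
t: 1.35
position: [0.451, 0.3337, 0.141]
tcp_rot: [-180.0, -0.0, 130.4]
contact_force: [-0.4, 0.4, -0.4]
gripper_width: 0.761
grip_force: 0.0
```

```bash
python3 - <<'E'
from h import *
s=ctrl.read_state(); a=ctrl.capture("wrist"); cv2.imwrite("pics/w1.png",a[:,:,::-1])
import json; json.dump({k:np.array(v).tolist() for k,v in s.items()},open("s1.json","w"))
print(s["t"],s["position"],s["tcp_rot"],s["gripper_width"],np.round(s["qd"],2),s["joints"])
E
```

```text
1.35 [0.45101561 0.33369182 0.14098504] [-1.79950841e+02 -3.92791730e-02  1.30350852e+02] 0.7605704483059066 [ 0.95 -0.34  0.13 -0.15 -0.04 -0.09] [ 2.41432829e+01  1.19804378e+01  9.88187471e+01  2.56600167e-02
  6.92589855e+01 -1.62166855e+01]
```

View pics/w1.png

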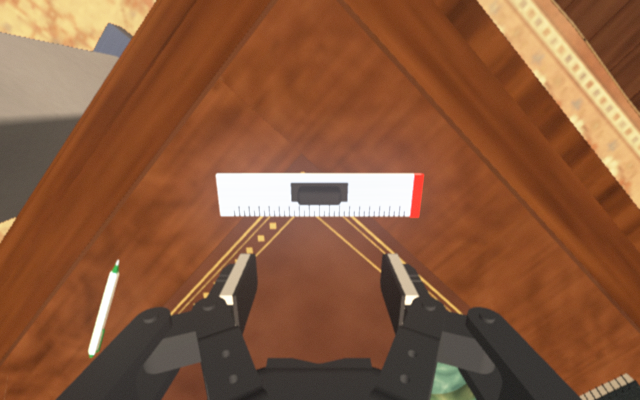

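The wrist view shows the ruler from (217,174) to (423,217), with the red band at x≈418, the marks on the lower edge at row 217, and the grip bar around (319,194). The pen is at (105,310), out of the way.

```bash
python3 - <<'E'
from h import *
import json; s=json.load(open("s1.json")); K,T=cam("wrist",s)
a=cv2.cvtColor(cv2.imread("pics/w1.png"),cv2.COLOR_BGR2HSV).astype(int); H,S,V=a[:,:,0],a[:,:,1],a[:,:,2]
yy,xx=np.mgrid[:400,:640]; roi=(xx>200)&(xx<440)&(yy>160)&(yy<228)
red=roi&((H<6)|(H>174))&(S>200)&(V>150); wh=roi&(S<50)&(V>150)
r,b=rect(big(cv2.morphologyEx((wh|red).astype(np.uint8),cv2.MORPH_OPEN,np.ones((4,4)))),.004,K,T)
print(r); print(b)
c=np.array(r[0]); 
for ang in (40.3,): pass
rp=cast(np.argwhere(red)[:,::-1].mean(0),.004,K,T)[0,:2]*1000
d=rp-c; th=np.arctan2(d[1],d[0]); print("red dir",np.degrees(th))
bl=big(roi&(V<70)&(yy<210)); print(cv2.boundingRect(bl)); 
x,y,w,h=cv2.boundingRect(bl)
print("bar top bbox",cast([[x,y+10],[x+w,y+10]],.026,K,T), cast([[x,y],[x+w,y]],.026,K,T))
E
```

```text
((454.97320556640625, 327.89276123046875), (190.95245361328125, 44.442100524902344), 40.3948974609375)
[[367.8585  282.94266]
 [396.65927 249.09573]
 [542.0879  372.84286]
 [513.2871  406.6898 ]]
red dir 43.577776986920725Traceback (most recent call last):
  File "<stdin>", line 12, in <module>
  File "h.py", line 17, in big
    return max(cs,key=cv2.contourArea).reshape(-1,2)
           ~~~^^^^^^^^^^^^^^^^^^^^^^^^
ValueError: max() iterable argument is empty
```

```bash
python3 - <<'E'
from h import *
import json; s=json.load(open("s1.json")); K,T=cam("wrist",s)
a=cv2.cvtColor(cv2.imread("pics/w1.png"),cv2.COLOR_BGR2HSV).astype(int); H,S,V=a[:,:,0],a[:,:,1],a[:,:,2]
yy,xx=np.mgrid[:400,:640]; roi=(xx>200)&(xx<440)&(yy>160)&(yy<228)
red=roi&((H<6)|(H>174))&(S>200)&(V>150); wh=roi&(S<50)&(V>150)
m=cv2.morphologyEx((wh|red).astype(np.uint8),cv2.MORPH_CLOSE,np.ones((5,5)));m=cv2.morphologyEx(m,cv2.MORPH_OPEN,np.ones((5,5)))
r,b=rect(big(m),.004,K,T); print(r,b)
print(V[194,285:355:3])
row=V[186]; on=np.where((row[280:360]<110))[0]+280; print(on.min(),on.max())
print(cast([[on.min()-.5,186],[on.max()+.5,186]],.026,K,T)); col=V[170:215,319]; print(col)
E
```

```text
((456.901611328125, 330.8901672363281), (199.52757263183594, 44.34125518798828), 40.39476776123047) [[366.55408 283.12332]
 [395.28943 249.35312]
 [547.24915 378.657  ]
 [518.5138  412.42722]]
[254 254 154  95  88  94  95  94  95  94  93  94  93  94  93  94  94  94
  91  97  96 255 253 253]
292 346
[[0.42815906 0.32684952 0.026     ]
 [0.46569463 0.35879021 0.026     ]]
[131 133 157 228 253 255 254 254 254 254 254 253 218 123  92  91  83  77
  77  76  76  81  85  92  92  95  95  95  95  97  95  97  93  91 112 174
 221 223 220 222 222 222 221 221 220]
```

Request:
move_arm(dr=[[0, 0, 0], [0, 0, 0], [0, 0, 0], [0, 0, 0], [0, 0, 0], [0, 0, 0], [0, 0, 0], [0, 0, 0], [0, 0, 0], [0, 0, 0], [0, 0, 0]], dp=[[-2, 2.6, 30], [-2, 2.6, 65], [-2, 2.6, 95], [-2, 2.6, 118], [-2, 2.6, 130], [-2, 2.6, 135], [-2, 2.6, 135], [-2, 2.6, 135], [-2, 2.6, 135], [-2, 2.6, 135], [-2, 2.6, 135]], hand=[65, 65, 60, 60, 60, 60, 60, 30, 30, 30, 30], grip_force=50)

```text
t: 2.78
position: [0.4561, 0.334, 0.0076]
tcp_rot: [179.9, 0.0, 130.3]
contact_force: [0.0, -0.1, 6.3]
gripper_width: 0.457
grip_force: 52.1
```

Request:
move_arm(dr=[[0, 0, 0], [0, 0, 0], [0, 0, -0.1], [0, 0, -0.25], [0, 0, -0.4], [0, 0, -0.55], [0, 0, -0.7], [0, 0, -0.85], [0, 0, -0.991], [0, 0, -0.991], [0, 0, -0.991], [0, 0, -0.991]], dp=[[0, 0, -25], [0, 0, -75], [-25, -15, -120], [-70, -42, -160], [-120, -72, -162], [-165, -100, -162], [-210, -127, -162], [-255, -155, -162], [-300, -182, -162], [-330, -200, -162], [-342, -207, -162], [-342, -207, -162]], hand=[30, 30, 30, 30, 30, 30, 30, 30, 30, 30, 30, 30])

```text
t: 4.28
position: [0.5185, -0.0612, 0.168]
tcp_rot: [180.0, -0.0, -173.0]
contact_force: [-0.0, -0.1, -1.5]
gripper_width: 0.45
grip_force: 51.3
```

```bash
python3 - <<'E'
from h import *
s=ctrl.read_state(); a=ctrl.capture("wrist"); cv2.imwrite("pics/w2.png",a[:,:,::-1])
import json; json.dump({k:np.array(v).tolist() for k,v in s.items()},open("s2.json","w"))
print(s["t"],s["position"],s["tcp_rot"],s["gripper_width"],np.round(s["qd"],2),s["joints"])
E
```

```text
4.275 [ 0.51848063 -0.06117901  0.16797028] [ 1.79958905e+02 -3.19816760e-02 -1.72953212e+02] 0.4503771476188711 [ 1.88 -0.52  0.67  0.51  0.37  0.51] [-2.00198603e+01  4.59003771e+00  1.03807940e+02  2.32223803e-02
  7.16492023e+01 -1.17073957e+02]
```

View pics/w2.png

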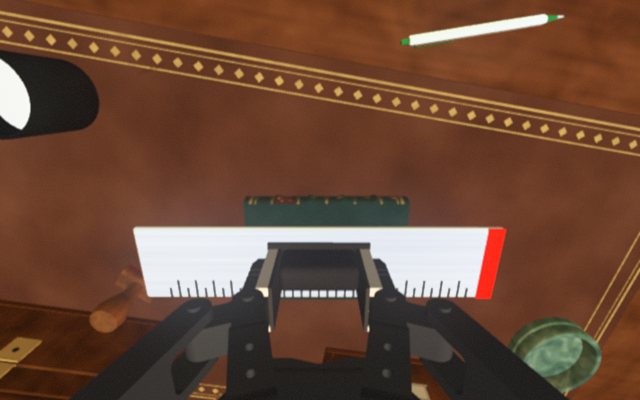

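The wrist view shows the ruler held level. Its far edge with the marks is at row 298, and its red end is at the right at (506,228)/(493,299). The book's near face is visible from (244,197) to (409,197), with its base line at row ≈197.

```bash
python3 - <<'E'
from h import *
import json; s=json.load(open("s2.json")); K,T=cam("wrist",s)
im=cv2.imread("pics/w2.png"); a=cv2.cvtColor(im,cv2.COLOR_BGR2HSV).astype(int); H,S,V=a[:,:,0],a[:,:,1],a[:,:,2]
yy,xx=np.mgrid[:400,:640]
def fit(x,y): return np.polyfit(x,y,1)
# ruler edges: top (near edge) , marked edge lower, red end right, left end
wh=((S<60)&(V>140))|(((H<6)|(H>174))&(S>180)&(V>120)); wh&=(yy>215)&(yy<310)&(xx>120)&(xx<520)
cols=np.r_[160:250,390:480]
top=[np.where(wh[:260,c])[0].min()-.5 for c in cols]
colb=np.r_[152:185,432:488]; bot=[np.where(wh[:,c])[0].max()+.5 for c in colb]
rows=np.arange(235,292); le=[np.where(wh[r])[0].min()-.5 for r in rows]; re=[np.where(wh[r])[0].max()+.5 for r in rows]
def line(px,z,along):
    p=cast(px,z,K,T)[:,:2]*1000
    v=cv2.fitLine(p.astype(np.float32),cv2.DIST_HUBER,0,.01,.01).ravel(); d=v[:2]*np.sign(v[:2]@along); return v[2:],d
zt=s["position"][2]-.0036
def isect(l1,l2):
    t=np.linalg.solve(np.c_[l1[1],-l2[1]],l2[0]-l1[0]); return l1[0]+t[0]*l1[1]
Y=np.array([0,1.]);X=np.array([1.,0])
L=dict(near=line(np.c_[cols,top],zt,Y),mark=line(np.c_[colb,bot],zt,Y),red=line(np.c_[re,rows],zt,X),oth=line(np.c_[le,rows],zt,X))
for k,l in L.items(): print(k,np.degrees(np.arctan2(*l[1][::-1])))
C={k:isect(L[k[0]],L[k[1]]) for k in (("mark","red"),("mark","oth"),("near","red"),("near","oth"))}
for k,v in C.items(): print(k,v)
print("len",np.linalg.norm(C["mark","red"]-C["mark","oth"]),"wid",np.linalg.norm(C["mark","red"]-C["near","red"]))
# zero in tool frame (mm) and angle rel tool
Rw=R.from_euler("xyz",s["tcp_rot"],degrees=True).as_matrix(); z0=np.r_[C["mark","red"],zt*1000]
print("zero in tool",Rw.T@(z0-np.array(s["position"])*1000))
# book near face
print("profile col 300",[tuple(im[r,300]) for r in range(190,212)])
print("row 201 right",[tuple(im[201,c]) for c in range(402,416)]); print("row 220 right",[tuple(im[220,c]) for c in range(402,416)])
print("row 220 left",[tuple(im[220,c]) for c in range(238,250)])
E
```

```text
near 97.0466216113473
mark 96.78686941789316
red 6.978260772160155
oth 7.27966894742552
('mark', 'red') [533.6006178   43.32690967]
('mark', 'oth') [ 557.25814669 -155.45855381]
('near', 'red') [488.76859539  37.83949153]
('near', 'oth') [ 513.35552129 -161.06678014]
len 200.18825930792215 wid 45.16660260462499
zero in tool [-27.82854678 101.85899576   3.65752521]
profile col 300 [(np.uint8(42), np.uint8(56), np.uint8(97)), (np.uint8(43), np.uint8(56), np.uint8(95)), (np.uint8(44), np.uint8(58), np.uint8(97)), (np.uint8(41), np.uint8(57), np.uint8(96)), (np.uint8(42), np.uint8(57), np.uint8(96)), (np.uint8(37), np.uint8(51), np.uint8(84)), (np.uint8(41), np.uint8(51), np.uint8(67)), (np.uint8(40), np.uint8(50), np.uint8(51)), (np.uint8(39), np.uint8(48), np.uint8(49)), (np.uint8(43), np.uint8(53), np.uint8(53)), (np.uint8(46), np.uint8(57), np.uint8(56)), (np.uint8(49), np.uint8(63), np.uint8(56)), (np.uint8(53), np.uint8(69), np.uint8(60)), (np.uint8(57), np.uint8(72), np.uint8(62)), (np.uint8(62), np.uint8(72), np.uint8(56)), (np.uint8(58), np.uint8(66), np.uint8(50)), (np.uint8(63
[... 1376 characters left out ...]
, np.uint8(101)), (np.uint8(52), np.uint8(64), np.uint8(103)), (np.uint8(57), np.uint8(67), np.uint8(105)), (np.uint8(54), np.uint8(64), np.uint8(103))]
row 220 left [(np.uint8(61), np.uint8(70), np.uint8(106)), (np.uint8(60), np.uint8(70), np.uint8(107)), (np.uint8(59), np.uint8(70), np.uint8(106)), (np.uint8(60), np.uint8(69), np.uint8(107)), (np.uint8(62), np.uint8(69), np.uint8(107)), (np.uint8(63), np.uint8(70), np.uint8(102)), (np.uint8(65), np.uint8(73), np.uint8(83)), (np.uint8(74), np.uint8(78), np.uint8(67)), (np.uint8(71), np.uint8(75), np.uint8(58)), (np.uint8(72), np.uint8(75), np.uint8(61)), (np.uint8(69), np.uint8(74), np.uint8(58)), (np.uint8(73), np.uint8(77), np.uint8(63))]
```

```bash
python3 - <<'E'
import cv2; im=cv2.imread("pics/w2.png")[185:235,225:430]; cv2.imwrite("pics/w2c.png",cv2.resize(im,None,fx=3.9,fy=3.9,interpolation=cv2.INTER_NEAREST))
E
```

```text
(no output)
```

View pics/w2c.png

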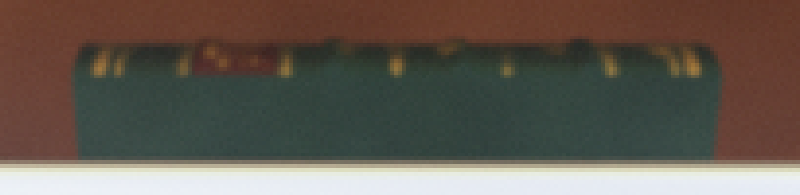

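The crop shows the book's spine as the near face, with rounded corners, base line at row ≈195.5 and ends at ≈244 and 408.5.

```bash
python3 - <<'E'
from h import *
import json; s=json.load(open("s2.json")); K,T=cam("wrist",s)
im=cv2.imread("pics/w2.png").astype(float)
g=im[:,:,2]-im[:,:,1]   # red minus green: desk high (~40), book low
g=cv2.GaussianBlur(g,(3,3),0)
def cross(v,th=22):
    i=np.where(v<th)[0][0]; return i-(th-v[i])/(v[i-1]-v[i])
c=np.arange(255,398); e=np.array([185+cross(g[185:215,k]) for k in c])
r=np.arange(210,225); right=[420-cross(g[k,420:390:-1]) for k in r]; left=[235+cross(g[k,235:260]) for k in r]
for z in (0,.006,.012,.024):
    p=cast(np.c_[c,e],z,K,T)[:,:2]*1000; v=cv2.fitLine(p.astype(np.float32),cv2.DIST_HUBER,0,.01,.01).ravel()
    d=v[:2]*np.sign(v[1]); n=np.array([d[1],-d[0]])
    R_=cast(np.c_[right,r],.024,K,T)[:,:2]*1000; L_=cast(np.c_[left,r],.024,K,T)[:,:2]*1000
    tr=(R_-v[2:])@d; tl=(L_-v[2:])@d
    print(z,"yaw",np.degrees(np.arctan2(d[1],d[0]))-90,"corner",v[2:]+d*np.median(tr),"len",np.median(tr)-np.median(tl), np.ptp(tr),np.ptp(tl), np.degrees(np.polyfit((R_-v[2:])@n,tr,1)[0]),np.degrees(np.polyfit((R_-v[2:])@n,tl,1)[0]))
# top cam check for far edge
a=cv2.imread("pics/top0.png").astype(float); K2,T2=cam("top"); m=((a[:,:,2]-a[:,:,1])<10)&((a[:,:,1]-a[:,:,2])>0)
yy,xx=np.mgrid[:400,:640]; m&=(xx>290)&(xx<390)&(yy>165)&(yy<230); print(rect(big(m),.024,K2,T2))
E
```

```text
0 yaw 7.034813 corner [525.43176644  35.31762013] len 171.19400145843588 0.1689125074852882 0.2306825245893691 0.1938257011996619 -0.21387184860135286
0.006 yaw 7.0347977 corner [523.50125684  35.07939363] len 171.19399645044166 0.16891145827929677 0.2306804115133474 0.19383925720119344 -0.21385830178646703
0.012 yaw 7.034813 corner [521.57070991  34.84116053] len 171.19400145843588 0.1689125074852882 0.2306825245893691 0.19382570119959464 -0.21387184860122355
0.024 yaw 7.034813 corner [517.70965338  34.36470093] len 171.19400145843588 0.1689125074852882 0.2306825245893691 0.19382570119969517 -0.21387184860135944
(((589.51904296875, -43.63282775878906), (117.58744049072266, 167.7557830810547), 7.030435085296631), array([[ 520.901   ,   32.418262],
       [ 541.4337  , -134.07622 ],
       [ 658.1371  , -119.683914],
       [ 637.6044  ,   46.810562]], dtype=float32))
```

Request:
move_arm(dr=[[0, 0, 0], [0, 0, 0], [0, 0, 0], [0, 0, 0], [0, 0, 0], [0, 0, 0], [0, 0, 0], [0, 0, 0], [0, 0, 0], [0, 0, 0]], dp=[[15, -5, 0], [23, -7, 20], [23, -7, 55], [23, -7, 90], [23, -7, 120], [23, -7, 145], [23, -7, 155], [23, -7, 158], [23, -7, 158], [23, -7, 158]], hand=[30, 30, 30, 30, 30, 30, 30, 30, 30, 30])

```text
t: 5.58
position: [0.4976, -0.0712, 0.0113]
tcp_rot: [-179.9, 0.1, -172.9]
contact_force: [0.0, 0.5, -1.4]
gripper_width: 0.457
grip_force: 51.3
```

```bash
python3 - <<'E'
from h import *
s=ctrl.read_state(); a=ctrl.capture("wrist"); cv2.imwrite("pics/w3.png",a[:,:,::-1]); cv2.imwrite("pics/t3.png",ctrl.capture("top")[:,:,::-1])
import json; json.dump({k:np.array(v).tolist() for k,v in s.items()},open("s3.json","w"))
print(s["t"],s["position"],s["tcp_rot"],np.round(s["qd"],2),s["contact_force"])
Rw=R.from_euler("xyz",s["tcp_rot"],degrees=True).as_matrix()
z=np.array(s["position"])*1000+Rw@[-27.83,101.86,3.66]; print("zero now",z)
c=np.array([523.5,35.0]); t=Rw.T@np.r_[c-z[:2],0]; print("to corner in tool",t)
E
```

```text
5.575 [ 0.49757558 -0.07123769  0.01133826] [-1.79943386e+02  9.98255191e-02 -1.72877367e+02] [-0.14  0.17  0.05 -0.03 -0.07  0.03] [ 0.00853678  0.46253243 -1.44122079]
zero now [512.5677587   33.2841716    7.62611172]
to corner in tool [-11.06061229   0.34707993   0.01892781]
```

View pics/w3.png

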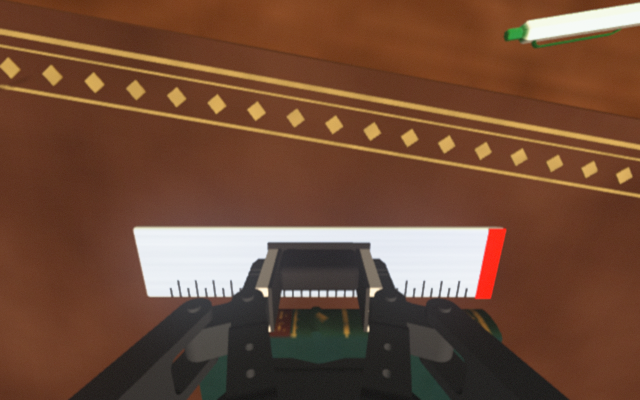

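The wrist view shows the ruler just above the desk. Its zero corner is at (493,299), and the book's left corner is just beyond it at about (495,315), with a gap of roughly 10 mm. I'll lower it and advance.

Request:
move_arm(dr=[[0, 0, 0], [0, 0, 0], [0, 0, 0], [0, 0, 0], [0, 0, 0], [0, 0, 0], [0, 0, 0]], dp=[[0, 0.3, 1.5], [0, 0.3, 3], [0, 0.3, 3], [-3, 0.3, 3], [-6, 0.3, 3], [-8, 0.3, 3], [-8, 0.3, 3]], hand=[30, 30, 30, 30, 30, 30, 30])

```text
t: 6.55
position: [0.5043, -0.0697, 0.0075]
tcp_rot: [180.0, -0.1, -172.9]
contact_force: [-3.6, -0.2, 5.6]
gripper_width: 0.454
grip_force: 52.0
```

```bash
python3 - <<'E'
from h import *
s=ctrl.read_state(); a=ctrl.capture("wrist"); cv2.imwrite("pics/w4.png",a[:,:,::-1])
Rw=R.from_euler("xyz",s["tcp_rot"],degrees=True).as_matrix()
z=np.array(s["position"])*1000+Rw@[-27.83,101.86,3.66]
print(s["position"],s["tcp_rot"],s["contact_force"],"to corner",Rw.T@np.r_[np.array([523.5,35.0])-z[:2],0],"under",z[2]-4)
cv2.imwrite("pics/w4c.png",cv2.resize(a[270:345,420:540,::-1],None,fx=6,fy=6,interpolation=cv2.INTER_CUBIC))
E
```

```text
[ 0.50434544 -0.06973773  0.00753709] [ 1.79996559e+02 -6.97572285e-02 -1.72864262e+02] [-3.56319682 -0.18733355  5.58475534] to corner [-4.19122943 -0.31310889 -0.0051216 ] under -0.15067708531945812
```

View pics/w4c.png

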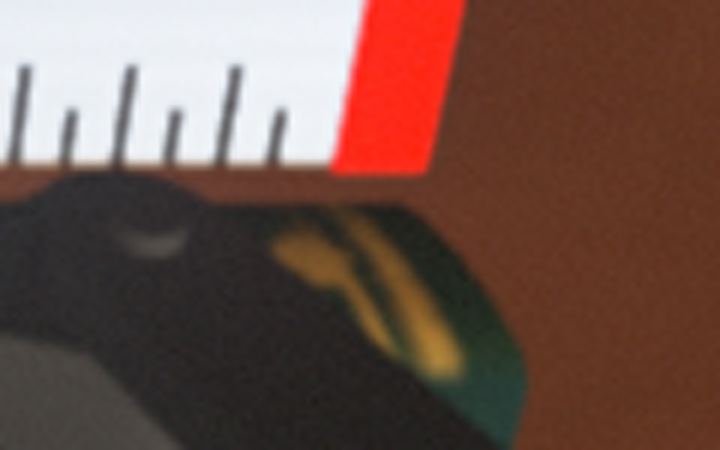

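The crop shows the zero corner at full-image (491,299). There is a gap of about 5 px to the book's base, and the book's left end lies at about (507,333) at top-cover height. Next I'll check the along-edge offset numerically.

```bash
python3 - <<'E'
from h import *
s=ctrl.read_state(); K,T=cam("wrist",s)
d=np.array([-np.sin(np.radians(7.03)),np.cos(np.radians(7.03))]); n=np.array([d[1],-d[0]])
im=cv2.imread("pics/w4.png").astype(int)
z=cast([[491.3,298.6]],.004,K,T)[0,:2]*1000
hs=cv2.GaussianBlur((im[:,:,2]-im[:,:,1]).astype(np.float32),(3,3),0)
for r in range(324,342,3):
    v=hs[r]; print(r,[int(x) for x in v[498:516:1]])
for px in ([507.5,330],[507,335]): 
    b=cast([px],.024,K,T)[0,:2]*1000; print("left end minus zero along d",(b-z)@d)
for h in (0,.006,.012):
    b=cast([[480,303.7]],h,K,T)[0,:2]*1000; print("gap",h,(b-z)@n)
print(z)
E
```

```text
324 [-9, -10, -11, -11, -8, 0, 16, 32, 41, 43, 44, 44, 44, 44, 44, 44, 44, 44]
327 [-11, -12, -12, -12, -13, -13, -9, 0, 18, 34, 42, 44, 44, 44, 44, 44, 44, 44]
330 [-11, -15, -15, -15, -16, -16, -17, -15, -5, 15, 34, 43, 44, 44, 44, 44, 44, 44]
333 [-17, -18, -18, -19, -19, -19, -20, -20, -15, 2, 27, 41, 43, 43, 43, 43, 43, 43]
336 [-19, -19, -20, -20, -20, -21, -21, -20, -11, 9, 32, 42, 44, 44, 44, 43, 43, 43]
339 [-14, -18, -20, -20, -20, -21, -20, -13, 4, 28, 41, 44, 44, 43, 43, 43, 42, 42]
left end minus zero along d -1.5814418862429052
left end minus zero along d -1.163277715008946
gap 0 6.685815858314385
gap 0.006 2.0228038581768577
gap 0.012 -2.6402081419605548
[519.88503942  35.012215  ]
```

Request:
move_arm(dr=[[0, 0, 0], [0, 0, 0], [0, 0, 0], [0, 0, 0], [0, 0, 0], [0, 0, 0], [0, 0, 0], [0, 0, 0]], dp=[[0, -0.5, 0], [-1, -0.9, 0], [-2, -0.9, 0], [-3, -0.9, 0], [-4, -0.9, 0], [-4.5, -0.9, 0], [-5, -0.9, 0], [-5, -0.9, 0]], hand=[30, 30, 30, 30, 30, 30, 30, 30])

```text
t: 7.6
position: [0.5065, -0.0699, 0.0075]
tcp_rot: [179.9, -0.5, -172.8]
contact_force: [-15.5, -1.8, 18.1]
gripper_width: 0.454
grip_force: 53.4
```

```bash
python3 - <<'E'
from h import *
s=ctrl.read_state(); a=ctrl.capture("wrist"); cv2.imwrite("pics/w5.png",a[:,:,::-1])
Rw=R.from_euler("xyz",s["tcp_rot"],degrees=True).as_matrix()
z=np.array(s["position"])*1000+Rw@[-27.83,101.86,3.66]
print(s["position"],s["tcp_rot"],s["contact_force"],"to corner",Rw.T@np.r_[np.array([523.5,35.0])-z[:2],0],"under",z[2]-4)
x=[a[270:345,420:540,::-1],a[270:345,130:270,::-1]]
cv2.imwrite("pics/w5c.png",cv2.resize(np.hstack(x[::-1]),None,fx=3,fy=3,interpolation=cv2.INTER_CUBIC))
E
```

```text
[ 0.50652131 -0.06990187  0.00748948] [ 179.91574431   -0.47629606 -172.81312505] [-15.5253854   -1.81224142  18.14219269] to corner [-2.16920749  0.08831763 -0.01790304] under -0.2519472430331038
```

View pics/w5c.png

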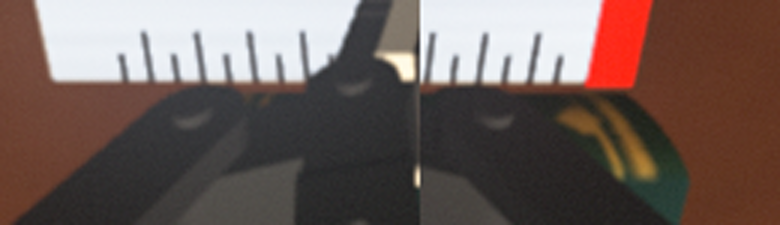

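The crop shows the gap reduced to about 2–3 px on both sides. The force (−15 N in x, 18 N in z) suggests the ruler is binding on the desk, so I'll unload it vertically before finishing the push.

Request:
move_arm(dr=[[0, 0, 0], [0, 0, 0], [0, 0, 0], [0, 0, 0]], dp=[[1.5, 0, 0], [1.5, 0, -0.8], [1.5, 0, -1.5], [1.5, 0, -1.5]], hand=[30, 30, 30, 30])

```text
t: 8.15
position: [0.5077, -0.0699, 0.0082]
tcp_rot: [180.0, -0.1, -172.9]
contact_force: [-2.3, -0.4, -1.9]
gripper_width: 0.454
grip_force: 51.2
```

```bash
python3 - <<'E'
from h import *
s=ctrl.read_state(); a=ctrl.capture("wrist"); cv2.imwrite("pics/w6.png",a[:,:,::-1])
Rw=R.from_euler("xyz",s["tcp_rot"],degrees=True).as_matrix()
z=np.array(s["position"])*1000+Rw@[-27.83,101.86,3.66]
print(s["position"],s["tcp_rot"],s["contact_force"],"to corner",Rw.T@np.r_[np.array([523.5,35.0])-z[:2],0],"under",z[2]-4)
for f in ("w4","w5","w6"):
    im=cv2.imread(f"pics/{f}.png").astype(int); print(f,[(im[r,475,2]-im[r,475,1]) for r in range(292,312)],[(im[r,480,2]) for r in range(292,312)])
    print([(im[r,213,2]-im[r,213,1]) for r in range(292,312)],[im[r,213,2] for r in range(292,312)])
E
```

```text
[ 0.50768096 -0.06985486  0.00824488] [ 1.79966010e+02 -6.17497977e-02 -1.72878065e+02] [-2.30399596 -0.39537579 -1.9305389 ] to corner [-8.70937318e-01  2.22438844e-01 -8.06682825e-04] under 0.6153143812549526
w4 [np.int64(5), np.int64(14), np.int64(36), np.int64(62), np.int64(109), np.int64(153), np.int64(135), np.int64(70), np.int64(44), np.int64(44), np.int64(43), np.int64(36), np.int64(22), np.int64(15), np.int64(4), np.int64(4), np.int64(-1), np.int64(2), np.int64(13), np.int64(23)] [np.int64(254), np.int64(254), np.int64(254), np.int64(254), np.int64(254), np.int64(255), np.int64(230), np.int64(139), np.int64(99), np.int64(101), np.int64(100), np.int64(85), np.int64(51), np.int64(50), np.int64(69), np.int64(83), np.int64(92), np.int64(98), np.int64(90), np.int64(74)]
[np.int64(-7), np.int64(-8), np.int64(-7), np.int64(-5), np.int64(6), np.int64(22), np.int64(37), np.int64(36), np.int64(38), np.int64(36), np.int64(31), np.int64(20), np.int64(10), np.int64(3), np.int64(1), np.int64(0), np.int64(-2), np.int64(-1), np.int64(-1), np.int64(0)] [np.int64(205), np.int64(215), np.int64
[... 1822 characters left out ...]
p.int64(74), np.int64(87), np.int64(91), np.int64(85), np.int64(73), np.int64(59), np.int64(50), np.int64(53), np.int64(50), np.int64(57)]
[np.int64(-6), np.int64(-6), np.int64(-7), np.int64(0), np.int64(15), np.int64(27), np.int64(31), np.int64(25), np.int64(15), np.int64(10), np.int64(7), np.int64(4), np.int64(0), np.int64(-2), np.int64(-2), np.int64(-2), np.int64(-2), np.int64(0), np.int64(0), np.int64(0)] [np.int64(219), np.int64(222), np.int64(219), np.int64(206), np.int64(173), np.int64(125), np.int64(105), np.int64(96), np.int64(84), np.int64(80), np.int64(73), np.int64(68), np.int64(60), np.int64(57), np.int64(56), np.int64(56), np.int64(54), np.int64(57), np.int64(55), np.int64(54)]
```

Request:
move_arm(dr=[[0, 0, -0.003], [0, 0, -0.003], [0, 0, -0.003], [0, 0, -0.003], [0, 0, -0.003]], dp=[[-0.6, 0, 0], [-1.2, 0, 0], [-1.8, 0, 0], [-2.2, 0, 0], [-2.2, 0, 0]], hand=[30, 30, 30, 30, 30])

```text
t: 8.82
position: [0.5105, -0.0698, 0.0088]
tcp_rot: [-180.0, 0.0, -172.7]
contact_force: [-1.2, -0.2, -2.0]
gripper_width: 0.453
grip_force: 51.2
```

```bash
python3 - <<'E'
from h import *
s=ctrl.read_state(); a=ctrl.capture("wrist"); cv2.imwrite("pics/w7.png",a[:,:,::-1])
Rw=R.from_euler("xyz",s["tcp_rot"],degrees=True).as_matrix()
z=np.array(s["position"])*1000+Rw@[-27.83,101.86,3.66]
print(s["position"],s["tcp_rot"],s["contact_force"],"to corner",Rw.T@np.r_[np.array([523.5,35.0])-z[:2],0],"under",z[2]-4)
x=[a[280:340,420:540,::-1],a[280:340,150:270,::-1]]
cv2.imwrite("pics/w7c.png",cv2.resize(np.hstack(x[::-1]),None,fx=3.3,fy=3.3,interpolation=cv2.INTER_CUBIC))
E
```

```text
[ 0.51052025 -0.06984669  0.00883202] [-1.79996657e+02  8.13024750e-03 -1.72707116e+02] [-1.16794153 -0.2195187  -2.03146316] to corner [ 1.64638330e+00  4.91043974e-01 -2.62275500e-04] under 1.1700261436721515
```

View pics/w7c.png

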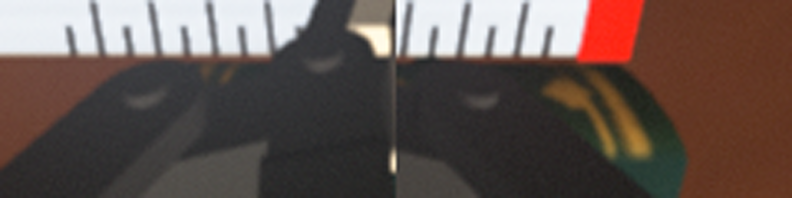

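The crop shows the marked edge flush with the book's base across both windows, and the zero corner at about (491,298). Now I'll lower it the last millimetre and release.

Request:
move_arm(dr=[[0, 0, 0], [0, 0, 0], [0, 0, 0], [0, 0, 0], [0, 0, 0], [0, 0, 0], [0, 0, 0], [0, 0, 0], [0, 0, 0], [0, 0, 0], [0, 0, 0], [0, 0, 0]], dp=[[0, 0, 0.6], [0, 0, 1.2], [0, 0, 1.2], [0, 0, 1.2], [0, 0, 1.2], [0, 0, 1.2], [0, 0, -10], [0, 0, -35], [0, 0, -75], [0, 0, -120], [0, 0, -160], [0, 0, -160]], hand=[30, 30, 30, 58, 58, 58, 58, 58, 58, 58, 58, 58])

```text
t: 10.38
position: [0.5132, -0.0708, 0.1737]
tcp_rot: [-179.7, 0.5, -172.7]
contact_force: [-0.5, 0.5, -0.5]
gripper_width: 0.679
grip_force: 0.0
```

```bash
python3 - <<'E'
from h import *
import json
s=ctrl.read_state(); a=ctrl.capture("wrist"); cv2.imwrite("pics/w8.png",a[:,:,::-1]); cv2.imwrite("pics/t8.png",ctrl.capture("top")[:,:,::-1])
json.dump({k:np.array(v).tolist() for k,v in s.items()},open("s8.json","w"))
print(s["t"],s["position"],s["tcp_rot"],s["contact_force"],s["gripper_width"])
E
```

```text
10.375 [ 0.51319345 -0.0708294   0.17368277] [-179.74740669    0.46972141 -172.70681329] [-0.48823256  0.45013866 -0.4956072 ] 0.6790310159920093
```

View pics/w8.png

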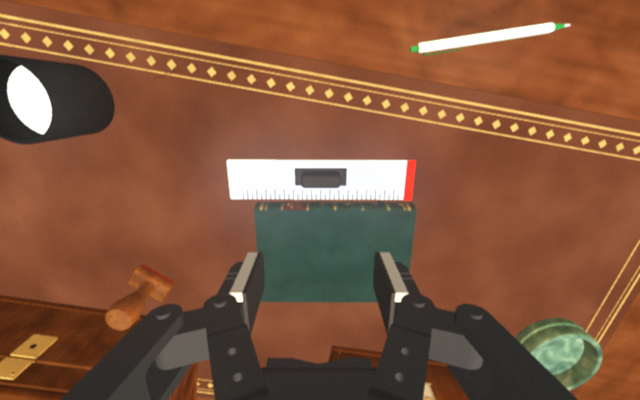

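The ruler lies in front of the book, with marks at row ≈200 against the spine at ≈203. The red end is at x≈414 and the book's left end at ≈415. Next I'll measure the residuals.

```bash
python3 - <<'E'
from h import *
import json
s=json.load(open("s8.json")); K,T=cam("wrist",s)
im=cv2.imread("pics/w8.png"); a=cv2.cvtColor(im,cv2.COLOR_BGR2HSV).astype(int);H,S,V=a[:,:,0],a[:,:,1],a[:,:,2]
f=im.astype(np.float32); b,g,r=f[:,:,0],f[:,:,1],f[:,:,2]
def line(px,z,al):
    p=cast(px,z,K,T)[:,:2]*1000; v=cv2.fitLine(p.astype(np.float32),cv2.DIST_HUBER,0,.01,.01).ravel(); return v[2:],v[:2]*np.sign(v[:2]@np.array(al))
ang=lambda l:np.degrees(np.arctan2(l[1][1],l[1][0]))
def sub(v,th):  # first crossing down
    i=np.where(v<th)[0][0]; return i-(th-v[i])/(v[i-1]-v[i])
cols=np.arange(262,402); 
mk=line(np.c_[cols,[190+sub(r[190:212,c],150) for c in cols]],.002,[0,1])
rows=np.arange(165,196)
red=line(np.c_[[405+sub(r[k,405:430],165) for k in rows],rows],.004,[1,0])
lf=line(np.c_[[240-sub(r[k,240:215:-1],165) for k in rows],rows],.004,[1,0])
rg=r-g
rb=np.arange(215,245)
be=line(np.c_[[430-sub(rg[k,430:400:-1],22) for k in rb],rb],.024,[1,0])
bl=line(np.c_[[240+sub(rg[k,240:275],22) for k in rb],rb],.024,[1,0])
far=line(np.c_[np.arange(270,375),[312-sub(rg[312:285:-1,c],22) for c in range(270,375)]],.024,[0,1])
print("yaw ruler",ang(mk)-90,ang(red),"book",ang(be),ang(bl),ang(far)-90)
th=np.radians(ang(far)); d=np.array([np.cos(th),np.sin(th)]); n=np.array([d[1],-d[0]])
print("red end-book end along d",(red[0]-be[0])@d,"ruler len",(red[0]-lf[0])@d,"book len",(be[0]-bl[0])@d,"far-mark dist (120?)",(far[0]-mk[0])@n)
i=300
for c in (270,300,340,390): print(c,[int(x) for x in r[196:210,c]],[int(x) for x in rg[196:210,c]])
E
python3 - <<'E'
import cv2,numpy as np
a=cv2.imread("pics/w8.png")[150:250,220:430]; t=cv2.imread("pics/t8.png")[150:260,290:390]
cv2.imwrite("pics/w8c.png",cv2.resize(a,None,fx=3.8,fy=3.8,interpolation=cv2.INTER_CUBIC))
E
```

```text
yaw ruler 7.171545635661644 7.436060271671077 book 7.152857673161385 7.305028143728612 7.317008184586626
red end-book end along d 0.9130848061653554 ruler len 202.15758005932858 book len 170.33618328910913 far-mark dist (120?) 118.80470704015781
270 [218, 216, 203, 173, 148, 127, 99, 81, 77, 77, 77, 79, 79, 80] [-2, -2, 6, 28, 42, 35, 12, -2, -5, -7, -7, -9, -13, -17]
300 [254, 255, 253, 232, 163, 128, 111, 102, 101, 111, 125, 125, 118, 108] [-1, 0, -1, 12, 35, 40, 31, 26, 25, 32, 39, 39, 36, 24]
340 [253, 253, 251, 230, 166, 130, 98, 78, 67, 71, 72, 74, 75, 78] [-1, -2, 0, 15, 39, 40, 17, 0, -7, -5, -8, -11, -14, -17]
390 [254, 254, 255, 247, 180, 135, 111, 82, 78, 80, 86, 94, 109, 114] [-1, -1, 0, 5, 31, 45, 29, 7, 0, 0, 1, -2, 1, -1]
```

View pics/w8c.png

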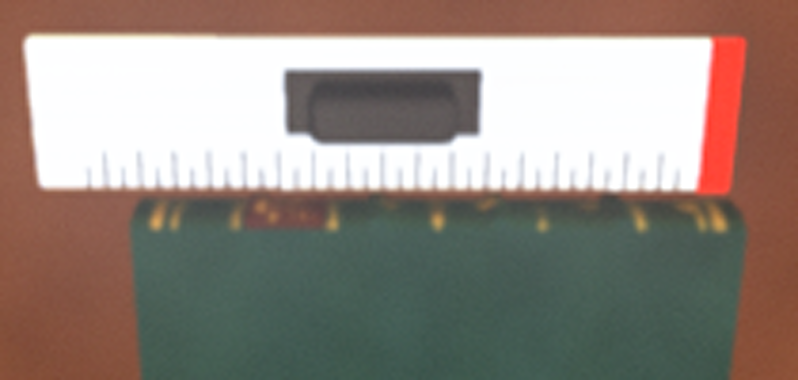

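The crop confirms it: the marked edge lies along the spine, the red end is level with the book's left end, and ruler and book yaw agree to about 0.15°. Measured from the book's far edge, the marked edge is at 118.8 mm. The book is 120 mm deep, so there is no gap beyond measurement error.

```bash
python3 -c "
from cell import ctrl
print(ctrl.hand_in())"
```

```text
the job is handed in; nothing more can be done
None
```

The ruler lies flat and released, with its marked edge against the book's near long side and its red zero end level with the book's left corner (both within about 1 mm by camera). The book was nudged by at most a few millimetres, and the job is handed in.

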